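# Gauge the bores of sample-holder blocks and reject the tight one

## Task

Take the plug gauge from its stand and try it upright in the bore of each of the three aluminium blocks on the tray, in turn from the robot's left to its right: let the pin well down the bore where it goes, and where the bore is too small just rest it gently on the mouth without forcing it. Then put the gauge back in its stand and put the one block that it does not enter into the steel reject bin; leave the two good blocks standing on the tray and do not knock over the sample vials.

Things in the scene. Friction and masses are not known exactly. Their poses are not given: they have to be found in the camera images.
- gauge: plug gauge, 102 mm long, 0.22 kg, standing upright in its stand. From its origin (centre of the pin's tip) upward along z: steel pin 24 mm in diameter and 36 mm long, its tip bevelled 3 mm; flange 44 mm in diameter from 36 to 42 mm; round handle 22 mm in diameter from 42 to 102 mm, to grip from above
- gauge_tip (a point): the centre of the gauge pin's tip (same point as the gauge's origin)
- stand: fixed grey block 90 x 90 mm, 45 mm high, with an upright 32 mm hole through its centre; the gauge hangs in it with its flange resting on the top, tip 9 mm above the bench. Origin: centre of the underside, on the hole's axis; z up. Either at the robot's left or right
- tray: fixed white tray, 240 mm (its x) by 360 mm (its y), rim 18 mm high, inner floor 5 mm above the bench. The three blocks stand in a row along its y about 115 mm apart, near tray x = -45 mm; the tray's +y end is the robot's left. Origin: centre of the underside
- block_a: aluminium block, 80 mm along its x, 44 mm along its y, 40 mm high, about 0.3 kg, standing loose on the tray floor with one upright bore through its centre. The bore is either 28 mm wide (the gauge goes in) or 20 mm wide (it does not); outside the blocks are alike. Origin: centre of the underside, on the bore's axis; z up
- block_b: aluminium block, 80 mm along its x, 44 mm along its y, 40 mm high, about 0.3 kg, standing loose on the tray floor with one upright bore through its centre. The bore is either 28 mm wide (the gauge goes in) or 20 mm wide (it does not); outside the blocks are alike. Origin: centre of the underside, on the bore's axis; z up
- block_c: aluminium block, 80 mm along its x, 44 mm along its y, 40 mm high, about 0.3 kg, standing loose on the tray floor with one upright bore through its centre. The bore is either 28 mm wide (the gauge goes in) or 20 mm wide (it does not); outside the blocks are alike. Origin: centre of the underside, on the bore's axis; z up
- bin: fixed open steel reject bin, 190 mm (its x) by 170 mm (its y), 60 mm high, walls and floor 4 mm thick. Origin: centre of the underside; z up. On the side of the tray away from the gauge stand
- vial0: closed egg-shaped glass sample vial on a foot, 40 mm wide, 64 mm high, standing loose on the rear half of the tray. Origin: centre of the underside; z up
- vial1: closed egg-shaped glass sample vial on a foot, 40 mm wide, 64 mm high, standing loose on the rear half of the tray. Origin: centre of the underside; z up
- vial2: closed egg-shaped glass sample vial on a foot, 40 mm wide, 64 mm high, standing loose on the rear half of the tray. Origin: centre of the underside; z up

How it is judged:
By the outcome, as a careful person would: the job done as asked, in the order asked, and still so for the second after the job is handed in, with the robot touching nothing.
It also fails if it takes over 72 s, if anything falls off the work surface, if the arm or the gripper's body presses on something with over 40 N, if the wrist force passes 120 N, or if a joint passes its speed limit or range.

## Robot

A 6-joint arm with a two-finger parallel gripper is mounted at the origin on the work surface. World frame = base frame: x ahead of the robot, y to its left, z up, the work surface at z = 0. Lengths are in m, angles in rad, forces in N, time in s.
With the tool pointing down it reaches from about 0.25 to 0.725 m from the base axis. Payload 4 kg.
Tool frame: the origin (TCP) lies midway between the tips of the shut fingers; the grasp point (between the pads) lies 19 mm behind it; z points along the fingers, y is the line along which they close (so a half turn about z gives the same grasp; the last joint's range is limited). The gripper opens to 85 mm and grips with 20 to 120 N. Pads are 22 mm wide; open, the fingers measure 114 mm over their backs; the gripper's body (76 mm by 85 mm) begins 54 mm behind the grasp point. The pads swing forward as they close: fully open they stand 13 mm farther back than shut.
Start: joints at [-1.181, 0.241, 0.005, 1.335, 0, 1.571], TCP at [0.19, -0.462, 0.231] pointing down, gripper open.
Joint ranges: [-2.72, 2.72], [-1.05, 1.87], [-1.09, 1.28], [-1.99, 2.15], [-1.42, 1.44], [-3.14, 3.14]. Speed limits (rad/s): [2.79, 2.79, 3.14, 3.14, 3.14, 3.14].

## Interface

Orientations are given as a unit quaternion [x, y, z, w].
In Python, from workcell import bot gives the robot as it stands.
- The arm moves only by the tool move_arm, never from a script. Its argument "motion" is a list of rows, each an object of numbers: "x", "y", "z": the shift along the tool's x, y, z in cm; "yaw": the turn about the tool's z in degrees. A call has 1 to 20 rows; each row is the pose to reach, as a shift and turn from the pose commanded when the call began, along the tool's axes at that moment; what a row does not reach only later rows make up. A row lasts 1/8 s, in which the tool goes at most 62.5 mm and 10.7 degrees, less where a joint would pass 70% of its speed; a pose out of reach is approached as far as the arm can. A call with a gripper value outside its range is refused whole. "gripper" is the opening, from -1 (shut) to 1 (fully open), set as the call begins (left out, the last holds). The fingers move at their own pace and stop on an object; the grip force is fixed at half the most. Time passes only in rows, so rows that repeat a pose let the fingers close. It gives the time, the measured TCP pose, the force, the opening and the grip force at its end, in the units of the state.
- bot.get_obs(): the state, without advancing time (a new reading comes with each control period).
- bot.camera(name): name is "scene" or "top" or "wrist"; returns the picture (384x512x3 uint8, blue, green, red); there is no depth.
- bot.camera_model(name): a dict with "K" (3x3 intrinsics, pixels), "dist" ([k1, k2, p1, p2, k3] as OpenCV has them; the pictures are not rectified), "world_from_camera" (4x4, takes a point from camera to world coordinates). Camera axes: x right, y down, z forward; pixel columns grow to the right and rows downward; lengths in m; the calibration is good to about 2 mm. A picture is of the moment at which its call begins: read the wrist's pose just before it. camera_model takes no time and is no camera call; for the wrist camera it gives the pose at the moment of the call.
- bot.job_done(): hands the job in; it is judged then, once.
Trained networks look in the newest picture that a camera, given by its name, has taken for a name from the list of things; names that differ only in an ending like _2 or _b are one class to them, and where a whole thing is asked for, a point or a joint stands for the part that bears it (a point fixed in the world has none). Each returns a list of dicts, best first, with "score" (0 to 1); they miss things now and then, are a little off and sometimes report something else, mostly with a low value. They report only what shows in the picture. A call takes as long as a camera call.
- bot.cut_out(camera, name): "mask" (384x512 bool, what is visible of it) and "centre" ([row, column] in pixels, amid what is visible of it).
The state is a dict: "clock": time; "joint_pos": joint angles; "joint_vel": joint speeds; "tau": joint torques, N m; "eef_pos": TCP position; "tool_rot": TCP orientation; "ft_force": force on the tool from outside, world axes, zero at the start; "ft_torque": the same for the moment, N m; "grip_width": finger opening in m; "grasp_force": force on a finger pad.
Only numpy, scipy, OpenCV 4.12 (cv2) and the standard library are available. Lean on these libraries where they do the work, as an engineer would, in place of code of your own. Each camera call takes 0.05 s, during which the arm holds its last target. There are 200 camera calls.

## Working session

There is one attempt and no reset: what is moved stays moved. The work goes in short steps, Python scripts to look and compute and a tool call to move; the robot and the scene stay as the last step left them, time stands still between calls to the robot, and variables do not carry over. Pictures are saved under pics/ and viewed, at most 10 in all, crops included, and the job is handed in when it is done.

Besides the shell and the picture viewer there is one more tool, called after "Request:" in YAML: its name, and indented under it one key for each argument. move_arm: Moves the arm, as the interface text tells. Its arguments: {"type":"object","properties":{"motion":{"type":"array"},"gripper":{"type":"number"}},"required":["motion"]}

```bash
mkdir -p pics; cat > h.py <<'E'
import numpy as np,cv2
from workcell import bot
def ray(cam,rc,z,m=None):
    m=m or bot.camera_model(cam);T=np.array(m["world_from_camera"])
    p=cv2.undistortPoints(np.array([[[rc[1],rc[0]]]],float),np.array(m["K"]),np.array(m["dist"],float))[0,0]
    d=T[:3,:3]@[p[0],p[1],1];o=T[:3,3]
    return o+d*(z-o[2])/d[2]
def proj(cam,P,m=None):
    m=m or bot.camera_model(cam);T=np.linalg.inv(np.array(m["world_from_camera"]))
    return cv2.projectPoints(np.array(P,float).reshape(-1,1,3),cv2.Rodrigues(T[:3,:3])[0],T[:3,3],np.array(m["K"]),np.array(m["dist"],float))[0][:,0]
E
python3 - <<'E'
from h import *
a=bot.camera("top");b=bot.camera("scene")
cv2.imwrite("pics/top.png",cv2.resize(a,(800,600)));cv2.imwrite("pics/scene.png",cv2.resize(b,(800,600)))
o=bot.get_obs();print(o)
print(np.round(bot.camera_model("top")["world_from_camera"],3).tolist())
for n,z in (("gauge",.102),("stand",.045),("tray",.01),("block_a",.045),("bin",.03),("vial0",.04)):
    for d in bot.cut_out("top",n):
        print(n,round(d["score"],2),np.round(d["centre"]),d["mask"].sum(),np.round(ray("top",d["centre"],z),3))
E
```

```text
{'clock': 0.1, 'joint_pos': array([-1.18099126e+00,  2.41392995e-01,  3.89090182e-03,  1.33517365e+00,
        1.67965082e-05,  1.57079777e+00]), 'joint_vel': array([ 4.77536959e-05, -1.13043117e-03,  2.52710406e-03, -2.70622640e-04,
        3.47769137e-04, -3.10746035e-03]), 'tau': array([ 1.11941277e-03, -3.73136902e+01,  2.53010774e+01,  1.08423375e-02,
        2.08534357e-04, -1.00619016e-05]), 'eef_pos': array([ 0.18980356, -0.46199015,  0.2304865 ]), 'tool_rot': array([ 9.81066259e-01,  1.93670112e-01, -1.73755246e-04, -9.23541021e-04]), 'ft_force': array([-0.83443334, -0.43934725, -0.13168837]), 'ft_torque': array([-0.07020596, -0.01620919, -0.00289389]), 'grasp_force': 0.0, 'grip_width': 0.08573129429529033}
[[-0.029, -0.997, 0.071, 0.451], [-1.0, 0.029, 0.007, 0.012], [-0.009, -0.071, -0.997, 1.603], [0.0, 0.0, 0.0, 1.0]]
gauge 0.43 [211. 376.] 115 [ 0.52  -0.349  0.102]
stand 0.98 [215. 369.] 777 [ 0.511 -0.341  0.045]
stand 0.64 [192. 289.] 308 [ 0.591 -0.093  0.045]
tray 0.58 [186. 256.] 6889 [0.617 0.012 0.01 ]
block_a 0.89 [206. 219.] 394 [0.553 0.129 0.045]
block_a 0.76 [198. 256.] 301 [0.575 0.013 0.045]
block_a 0.61 [191. 290.] 348 [ 0.593 -0.094  0.045]
bin 0.95 [222. 142.] 3564 [0.509 0.379 0.03 ]
bin 0.44 [169. 210.] 119 [0.674 0.155 0.03 ]
bin 0.41 [194. 288.] 360 [ 0.587 -0.088  0.03 ]
vial0 0.69 [166. 251.] 167 [0.677 0.025 0.04 ]
vial0 0.67 [211. 366.] 735 [ 0.524 -0.333  0.04 ]
vial0 0.66 [169. 208.] 130 [0.672 0.161 0.04 ]
```

View pics/top.png

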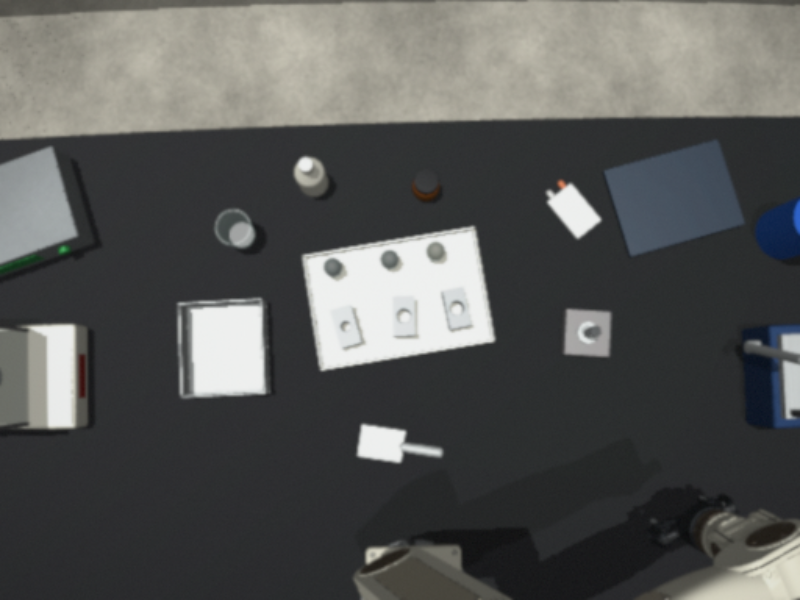

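View pics/scene.png

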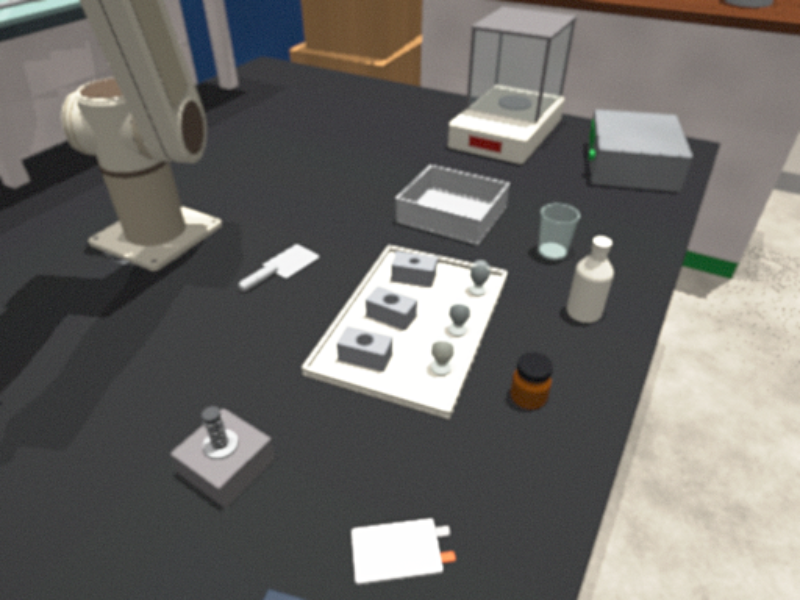

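The top view (800x600) shows the three blocks at about (346,327), (404,316) and (457,308), with the left bore visibly the smallest. The gauge and stand are at (588,332) and the bin is at (225,348). The vials stand behind the blocks. I'm moving over the stand and turning the tool so its axes line up with the world axes.

Request:
move_arm:
  motion:
    - {"x": 1, "y": 0, "yaw": -5}
    - {"x": 3, "y": 0, "yaw": -15}
    - {"x": 5, "y": 0.1, "yaw": -25}
    - {"x": 7.5, "y": 0.2, "yaw": -35}
    - {"x": 10, "y": 0.2, "yaw": -45}
    - {"x": 12.5, "y": 0.3, "yaw": -55}
    - {"x": 15, "y": 0.3, "yaw": -65}
    - {"x": 17.5, "y": 0.4, "yaw": -75}
    - {"x": 20, "y": 0.4, "yaw": -85}
    - {"x": 22.5, "y": 0.5, "yaw": -95}
    - {"x": 25, "y": 0.5, "yaw": -105}
    - {"x": 27, "y": 0.6, "yaw": -115}
    - {"x": 29, "y": 0.6, "yaw": -125}
    - {"x": 30.5, "y": 0.7, "yaw": -135}
    - {"x": 32, "y": 0.7, "yaw": -145}
    - {"x": 33, "y": 0.7, "yaw": -154}
    - {"x": 33.2, "y": 0.7, "yaw": -157.7}
    - {"x": 33.2, "y": 0.7, "yaw": -157.7}
    - {"x": 33.2, "y": 0.7, "yaw": -157.7}
  gripper: 1

```text
invalid input at $.motion[0]: expected keys x, y, z, yaw
```

```bash
python3 - <<'E'
from h import *
o=bot.get_obs();m=bot.camera_model("wrist");b=bot.camera("wrist")
cv2.imwrite("pics/w1.png",b)
print(o["clock"],o["eef_pos"],o["tool_rot"],o["joint_pos"])
print(np.round(m["world_from_camera"],3).tolist())
for n,z in (("gauge",.075),("stand",.045)):
    for d in bot.cut_out("wrist",n):
        r,c=np.where(d["mask"]);print(n,round(d["score"],2),np.round(d["centre"]),d["mask"].sum(),r.min(),r.max(),c.min(),c.max(),np.round(ray("wrist",d["centre"],z,m),4))
np.save("m1.npy",m,allow_pickle=True)
E
```

```text
0.4 [ 0.1899488  -0.46241638  0.23118465] [ 9.81070181e-01  1.93652472e-01 -4.72377907e-05 -1.34548144e-04] [-1.18101171e+00  2.40697995e-01  4.80955855e-03  1.33519019e+00
 -4.05711738e-05  1.57081348e+00]
[[0.38, -0.884, -0.273, 0.26], [-0.925, -0.363, -0.112, -0.433], [0.0, 0.295, -0.955, 0.373], [0.0, 0.0, 0.0, 1.0]]
```

View pics/w1.png

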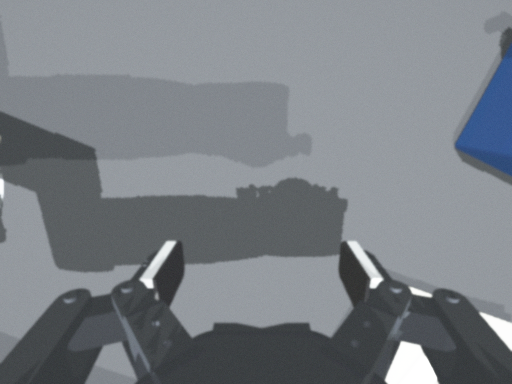

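The arm didn't move because every row needs all four keys; this wrist picture shows only bare bench and the fingers.

Request:
move_arm:
  motion:
    - {"x": 1, "y": 0, "z": 0, "yaw": -5}
    - {"x": 3, "y": 0, "z": 0, "yaw": -15}
    - {"x": 5, "y": 0.1, "z": 0, "yaw": -25}
    - {"x": 7.5, "y": 0.2, "z": 0, "yaw": -35}
    - {"x": 10, "y": 0.2, "z": 0, "yaw": -45}
    - {"x": 12.5, "y": 0.3, "z": 0, "yaw": -55}
    - {"x": 15, "y": 0.3, "z": 0, "yaw": -65}
    - {"x": 17.5, "y": 0.4, "z": 0, "yaw": -75}
    - {"x": 20, "y": 0.4, "z": 0, "yaw": -85}
    - {"x": 22.5, "y": 0.5, "z": 0, "yaw": -95}
    - {"x": 25, "y": 0.5, "z": 0, "yaw": -105}
    - {"x": 27, "y": 0.6, "z": 0, "yaw": -115}
    - {"x": 29, "y": 0.6, "z": 0, "yaw": -125}
    - {"x": 30.5, "y": 0.7, "z": 0, "yaw": -135}
    - {"x": 32, "y": 0.7, "z": 0, "yaw": -145}
    - {"x": 33, "y": 0.7, "z": 0, "yaw": -154}
    - {"x": 33.2, "y": 0.7, "z": 0, "yaw": -157.7}
    - {"x": 33.2, "y": 0.7, "z": 0, "yaw": -157.7}
    - {"x": 33.2, "y": 0.7, "z": 0, "yaw": -157.7}
  gripper: 1

```text
clock: 2.92
eef_pos: [0.4996, -0.3429, 0.2312]
tool_rot: [0.0, 1.0, 0.0, -0.0]
ft_force: [0.1, -0.1, 0.5]
grip_width: 0.0851
grasp_force: 0.0
```

```bash
cat > w.py <<'E'
import sys
from h import *
o=bot.get_obs();m=bot.camera_model("wrist");b=bot.camera("wrist")
cv2.imwrite("pics/%s.png"%sys.argv[1],b);np.save(sys.argv[1]+".npy",m,allow_pickle=True)
print(o["clock"],o["eef_pos"],o["tool_rot"],o["joint_pos"].round(3),o["ft_force"].round(1))
for a in sys.argv[2:]:
    n,z=a.split(":")
    for d in bot.cut_out("wrist",n):
        if d["score"]<.4: continue
        r,c=np.where(d["mask"]);print(n,round(d["score"],2),np.round(d["centre"]),d["mask"].sum(),r.min(),r.max(),c.min(),c.max(),np.round(ray("wrist",d["centre"],float(z),m),4))
E
python3 w.py w2 gauge:.075 stand:.045
```

```text
2.925 [ 0.49959868 -0.34286699  0.2312419 ] [ 2.46396314e-04  9.99999965e-01  4.97362947e-05 -8.21968852e-05] [-0.601  0.456  0.315  1.429 -0.    -0.601] [ 0.1 -0.1  0.5]
gauge 0.86 [189. 246.] 1069 173 215 229 262 [ 0.5106 -0.3597  0.075 ]
stand 0.94 [174. 248.] 4128 146 223 210 284 [ 0.4999 -0.3589  0.045 ]
```

View pics/w2.png

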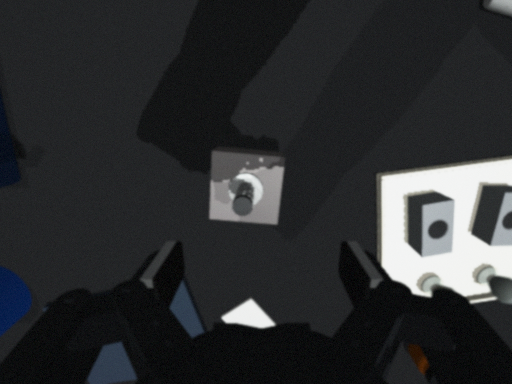

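The stand's top face spans roughly columns 210–284 and rows 150–224. The flange is at about (246,190) and the handle's top at (242,205). I'll compute positions from those landmarks.

```bash
python3 - <<'E'
from h import *
m=np.load("w2.npy",allow_pickle=True).item();b=cv2.imread("pics/w2.png");g=b.max(2)
t=ray("top",[212,376.5],.045);print("top stand",t.round(4))
for nm,rc,z in (("flange",(190,246),.051),("handle top",(205,242),.111)): print(nm,ray("wrist",rc,z,m).round(4))
s=ray("wrist",(190,246),.051,m)
print("stand corners",[ray("wrist",rc,.045,m).round(4)[:2] for rc in ((152,212),(158,284),(224,277),(219,210))])
cv2.imwrite("pics/c2.png",cv2.resize(b[140:240,195:300],None,fx=5,fy=5,interpolation=cv2.INTER_CUBIC))
E
```

```text
top stand [ 0.5198 -0.3653  0.045 ]
flange [ 0.5189 -0.3615  0.051 ]
handle top [ 0.5174 -0.3624  0.111 ]
stand corners [array([ 0.4721, -0.4027]), array([ 0.4797, -0.3144]), array([ 0.5678, -0.3215]), array([ 0.5606, -0.4102])]
```

View pics/c2.png

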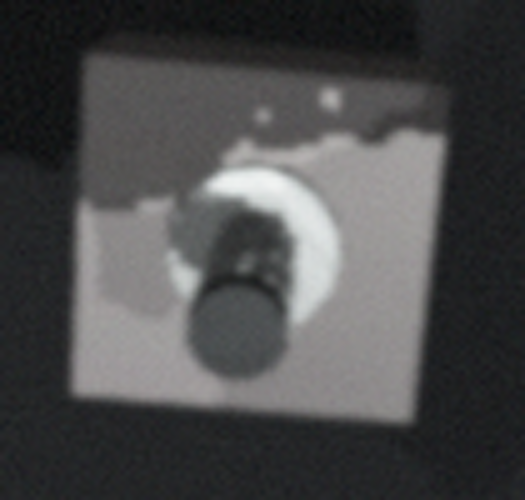

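Request:
move_arm:
  motion:
    - {"x": -1, "y": -1, "z": 1, "yaw": 0}
    - {"x": -1.85, "y": -1.9, "z": 3, "yaw": 0}
    - {"x": -1.85, "y": -1.9, "z": 6, "yaw": 0}
    - {"x": -1.85, "y": -1.9, "z": 9, "yaw": 0}
    - {"x": -1.85, "y": -1.9, "z": 12, "yaw": 0}
    - {"x": -1.85, "y": -1.9, "z": 14.5, "yaw": 0}
    - {"x": -1.85, "y": -1.9, "z": 16.2, "yaw": 0}
    - {"x": -1.85, "y": -1.9, "z": 17, "yaw": 0}
    - {"x": -1.85, "y": -1.9, "z": 17, "yaw": 0}
  gripper: 1

```text
clock: 4.2
eef_pos: [0.5182, -0.3618, 0.0607]
tool_rot: [-0.0, 1.0, 0.0, -0.0]
ft_force: [0.3, 0.2, -0.4]
grip_width: 0.0856
grasp_force: 0.0
```

Request:
move_arm:
  motion:
    - {"x": 0, "y": 0, "z": 0, "yaw": 0}
    - {"x": 0, "y": 0, "z": 0, "yaw": 0}
    - {"x": 0, "y": 0, "z": 0, "yaw": 0}
    - {"x": 0, "y": 0, "z": 0, "yaw": 0}
    - {"x": 0, "y": 0, "z": 0, "yaw": 0}
    - {"x": 0, "y": 0, "z": 0, "yaw": 0}
    - {"x": 0, "y": 0, "z": 0, "yaw": 0}
    - {"x": 0, "y": 0, "z": 0, "yaw": 0}
  gripper: -1

```text
clock: 5.2
eef_pos: [0.5186, -0.3622, 0.0621]
tool_rot: [-0.0, 1.0, -0.0, 0.001]
ft_force: [-1.3, -0.7, 4.0]
grip_width: 0.0205
grasp_force: 58.5
```

Request:
move_arm:
  motion:
    - {"x": 0, "y": 0, "z": -1, "yaw": 0}
    - {"x": 0, "y": 0, "z": -3.5, "yaw": 0}
    - {"x": 0, "y": 0, "z": -7, "yaw": 0}
    - {"x": 0, "y": 0, "z": -11, "yaw": 0}
    - {"x": 0, "y": 2, "z": -14, "yaw": 0}
    - {"x": 0, "y": 6, "z": -16, "yaw": 0}
    - {"x": 0, "y": 10.5, "z": -17, "yaw": 0}
    - {"x": 0, "y": 15, "z": -17, "yaw": 0}
    - {"x": 0, "y": 20, "z": -17, "yaw": 0}
    - {"x": -1, "y": 25, "z": -17, "yaw": 0}
    - {"x": -2, "y": 30, "z": -17, "yaw": 0}
    - {"x": -2.5, "y": 34, "z": -17, "yaw": 0}
    - {"x": -3, "y": 37, "z": -17, "yaw": 0}
    - {"x": -3, "y": 38, "z": -17, "yaw": 0}
    - {"x": -3, "y": 38, "z": -17, "yaw": 0}
    - {"x": -3, "y": 38, "z": -17, "yaw": 0}

```text
clock: 7.2
eef_pos: [0.5478, 0.0172, 0.2311]
tool_rot: [0.0, 1.0, -0.0, -0.0]
ft_force: [0.3, 0.7, -3.2]
grip_width: 0.0204
grasp_force: 59.1
```

```bash
python3 w.py w3 gauge:.15 block_a:.045 vial0:.03;python3 -c "
import cv2;b=cv2.imread('pics/w3.png');cv2.imwrite('pics/w3b.png',cv2.resize(b,(800,600),interpolation=cv2.INTER_CUBIC))"
```

```text
7.2 [0.5477559  0.01724448 0.2311468 ] [ 2.94362198e-04  9.99999877e-01 -2.39454070e-04 -3.20804351e-04] [ 0.032  0.337  0.136  1.371 -0.     0.032] [ 0.3  0.7 -3.2]
gauge 0.79 [258. 260.] 5277 200 321 227 295 [0.6046 0.0166 0.15  ]
block_a 0.79 [167. 342.] 2632 135 205 317 366 [0.5392 0.1187 0.045 ]
block_a 0.64 [194. 172.] 2583 158 226 147 199 [ 0.5738 -0.097   0.045 ]
block_a 0.61 [176. 252.] 1824 150 210 234 271 [0.5504 0.006  0.045 ]
vial0 0.79 [265. 203.] 314 251 276 192 214 [ 0.6874 -0.0676  0.03  ]
vial0 0.73 [250. 352.] 851 235 270 335 369 [0.6633 0.1492 0.03  ]
```

View pics/w3b.png

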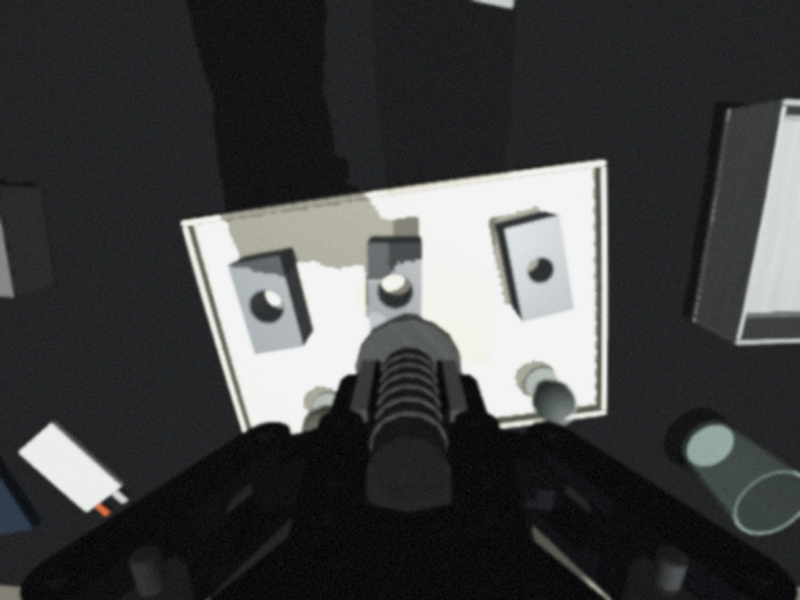

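The left block's bore is at (540,269) in the 800-pixel picture and clearly smaller. The middle bore is at (395,290), the right bore at (267,306), and the flange of the held gauge spans columns 357–461. I'll turn the bores and the flange into positions.

```bash
python3 - <<'E'
from h import *
m=np.load("w3.npy",allow_pickle=True).item();b=cv2.imread("pics/w3.png")
for n,(c,r) in dict(L=(540,269),M=(395,290),R=(267,306)).items():
    print(n,ray("wrist",(r*.64,c*.64),.045,m).round(4))
T=np.array([.5478,.0172,.2311]);a=np.linspace(0,6.283,60)
ring=lambda c,r:np.c_[c[0]+r*np.cos(a),c[1]+r*np.sin(a),c[2]+0*a]
B=cv2.resize(b,None,fx=4,fy=4,interpolation=cv2.INTER_CUBIC)
def dr(c,r,col): cv2.polylines(B,[np.int32(proj("wrist",ring(c,r),m)*4+1.5)],True,col,1)
dr(T-[0,0,.052-.036],.022,(0,255,0));dr(T-[0,0,.052-.042],.022,(0,255,255))
for n,(c,r),R in (("L",(540,269),.010),("M",(395,290),.014),("R",(267,306),.014)): dr(ray("wrist",(r*.64,c*.64),.045,m),R,(0,0,255))
cv2.imwrite("pics/c3.png",cv2.resize(B[480:1080,560:1520],(800,500)))
E
```

```text
L [0.5454 0.1235 0.045 ]
M [0.5629 0.0069 0.045 ]
R [ 0.5764 -0.0991  0.045 ]
```

View pics/c3.png

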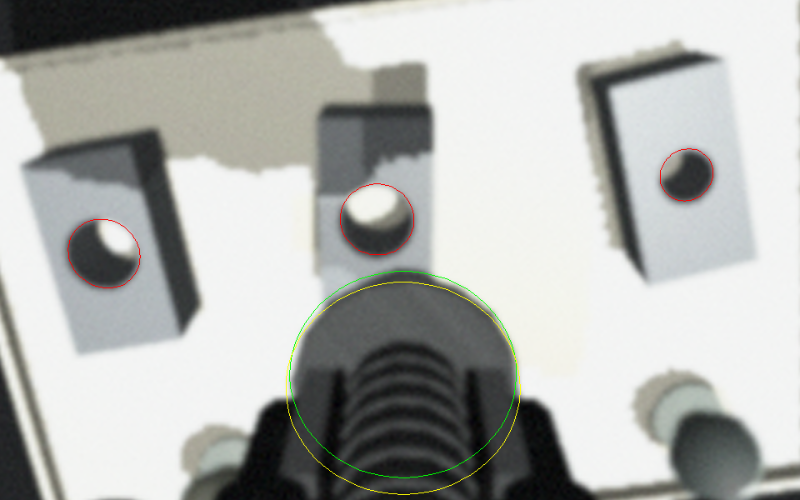

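The overlaid 20 mm ring matches the left bore, the 28 mm rings match the other two, and the gauge sits true in the hand. I'm going over the left block first.

Request:
move_arm:
  motion:
    - {"x": 0, "y": 1.5, "z": 0, "yaw": 0}
    - {"x": 0.1, "y": 4.5, "z": 0, "yaw": 0}
    - {"x": 0.2, "y": 7.5, "z": 0, "yaw": 0}
    - {"x": 0.25, "y": 9.8, "z": 1.5, "yaw": 0}
    - {"x": 0.25, "y": 10.6, "z": 4, "yaw": 0}
    - {"x": 0.25, "y": 10.65, "z": 7, "yaw": 0}
    - {"x": 0.25, "y": 10.65, "z": 9.8, "yaw": 0}
    - {"x": 0.25, "y": 10.65, "z": 11.6, "yaw": 0}
    - {"x": 0.25, "y": 10.65, "z": 12.4, "yaw": 0}
    - {"x": 0.25, "y": 10.65, "z": 12.4, "yaw": 0}
    - {"x": 0.25, "y": 10.65, "z": 12.4, "yaw": 0}

```text
clock: 8.78
eef_pos: [0.5463, 0.1251, 0.1084]
tool_rot: [-0.0, 1.0, 0.0, 0.001]
ft_force: [-0.1, -0.1, -2.0]
grip_width: 0.0206
grasp_force: 59.2
```

Request:
move_arm:
  motion:
    - {"x": 0, "y": 0, "z": 0.3, "yaw": 0}
    - {"x": 0, "y": 0, "z": 0.5, "yaw": 0}
    - {"x": 0, "y": 0, "z": 0.7, "yaw": 0}
    - {"x": 0, "y": 0, "z": 0.8, "yaw": 0}
    - {"x": 0, "y": 0, "z": 0.9, "yaw": 0}
    - {"x": 0, "y": 0, "z": 0.9, "yaw": 0}

```text
clock: 9.52
eef_pos: [0.5454, 0.1247, 0.0982]
tool_rot: [-0.0, 1.0, -0.0, -0.0]
ft_force: [-1.2, 0.3, -2.3]
grip_width: 0.0206
grasp_force: 59.2
```

Request:
move_arm:
  motion:
    - {"x": 0, "y": -0.1, "z": 0.05, "yaw": 0}
    - {"x": 0, "y": -0.1, "z": 0.1, "yaw": 0}
    - {"x": 0, "y": -0.1, "z": 0.1, "yaw": 0}

```text
clock: 9.9
eef_pos: [0.5455, 0.1237, 0.0973]
tool_rot: [-0.0, 1.0, -0.0, -0.0]
ft_force: [-0.5, 0.9, -1.9]
grip_width: 0.0206
grasp_force: 59.2
```

Request:
move_arm:
  motion:
    - {"x": 0, "y": 0, "z": 0.05, "yaw": 0}
    - {"x": 0, "y": 0, "z": 0.1, "yaw": 0}
    - {"x": 0, "y": 0, "z": 0.1, "yaw": 0}

```text
clock: 10.28
eef_pos: [0.5457, 0.1237, 0.0967]
tool_rot: [-0.0, 1.0, 0.0, 0.0]
ft_force: [-0.6, -0.4, 1.2]
grip_width: 0.0206
grasp_force: 59.3
```

Request:
move_arm:
  motion:
    - {"x": 0, "y": 0, "z": 0.1, "yaw": 0}
    - {"x": 0, "y": 0, "z": 0.1, "yaw": 0}
    - {"x": 0, "y": 0, "z": 0.1, "yaw": 0}
    - {"x": 0, "y": 0, "z": 0.1, "yaw": 0}

```text
clock: 10.78
eef_pos: [0.5458, 0.1238, 0.0966]
tool_rot: [-0.0, 1.0, 0.0, 0.001]
ft_force: [-2.4, -1.0, 5.9]
grip_width: 0.0206
grasp_force: 60.0
```

It rests on the mouth and does not enter. Next is the middle block.

Request:
move_arm:
  motion:
    - {"x": 0, "y": 0, "z": -0.8, "yaw": 0}
    - {"x": 0, "y": 0, "z": -2.5, "yaw": 0}
    - {"x": -0.2, "y": -1, "z": -4, "yaw": 0}
    - {"x": -0.7, "y": -4, "z": -4.5, "yaw": 0}
    - {"x": -1.2, "y": -7.5, "z": -4.5, "yaw": 0}
    - {"x": -1.6, "y": -10.3, "z": -4, "yaw": 0}
    - {"x": -1.72, "y": -11.5, "z": -3, "yaw": 0}
    - {"x": -1.72, "y": -11.7, "z": -1.5, "yaw": 0}
    - {"x": -1.72, "y": -11.7, "z": -1.1, "yaw": 0}
    - {"x": -1.72, "y": -11.7, "z": -1.1, "yaw": 0}
    - {"x": -1.72, "y": -11.7, "z": -1.1, "yaw": 0}
    - {"x": -1.72, "y": -11.7, "z": -1.1, "yaw": 0}

```text
clock: 12.28
eef_pos: [0.5631, 0.0072, 0.1068]
tool_rot: [-0.001, 1.0, 0.0, 0.001]
ft_force: [0.6, -0.8, -2.3]
grip_width: 0.0207
grasp_force: 59.4
```

```bash
python3 w.py w4 >w4.txt; cat w4.txt; python3 - <<'E'
from h import *
m=np.load("w4.npy",allow_pickle=True).item();b=cv2.imread("pics/w4.png");T=bot.get_obs()["eef_pos"]
a=np.linspace(0,6.283,60)
B=cv2.resize(b,None,fx=2,fy=2,interpolation=cv2.INTER_CUBIC)
for c,r,col in (((.5629,.0069,.045),.014,(0,0,255)),((.5764,-.0991,.045),.014,(0,0,255)),(T-[0,0,.0527-.036],.022,(0,255,0)),(T-[0,0,.0527],.009,(255,0,0))):
    cv2.polylines(B,[np.int32(proj("wrist",np.c_[c[0]+r*np.cos(a),c[1]+r*np.sin(a),c[2]+0*a],m)*2+.5)],True,col,1)
cv2.imwrite("pics/c4.png",B[0:600,112:912])
E
```

```text
12.275 [0.56314663 0.00723193 0.10684184] [-7.06142429e-04  9.99999609e-01  3.42222822e-05  5.31437048e-04] [ 0.013  0.445 -0.037  1.088  0.     0.011] [ 0.6 -0.8 -2.3]
```

View pics/c4.png

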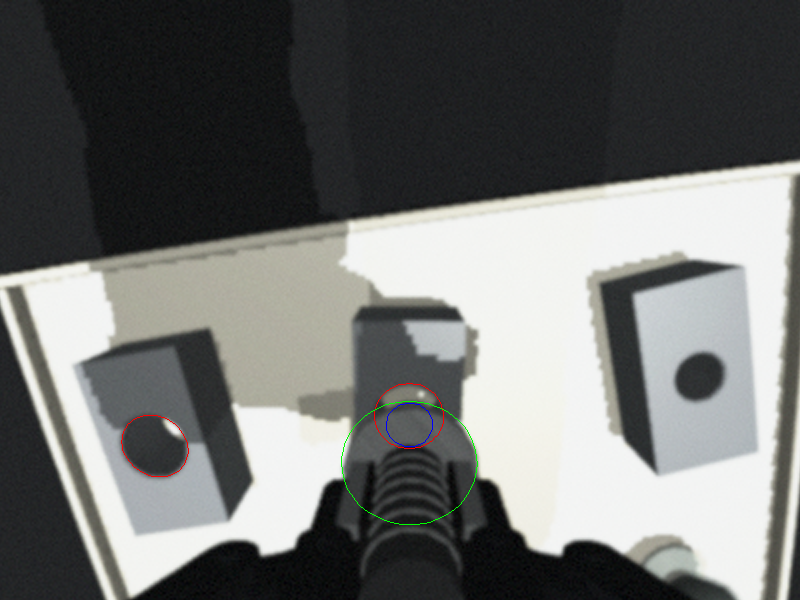

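The middle bore's ring and the gauge line up, and the right bore's ring still fits. I'm inserting.

Request:
move_arm:
  motion:
    - {"x": 0, "y": 0, "z": 0.4, "yaw": 0}
    - {"x": 0, "y": 0, "z": 0.9, "yaw": 0}
    - {"x": 0, "y": 0, "z": 1.3, "yaw": 0}
    - {"x": 0, "y": 0, "z": 1.6, "yaw": 0}

```text
clock: 12.82
eef_pos: [0.5625, 0.0067, 0.0898]
tool_rot: [-0.0, 1.0, -0.0, -0.0]
ft_force: [-0.8, 0.0, -2.1]
grip_width: 0.0207
grasp_force: 59.4
```

Request:
move_arm:
  motion:
    - {"x": 0, "y": 0, "z": 0.4, "yaw": 0}
    - {"x": 0, "y": 0, "z": 0.9, "yaw": 0}
    - {"x": 0, "y": 0, "z": 1.4, "yaw": 0}
    - {"x": 0, "y": 0, "z": 1.9, "yaw": 0}
    - {"x": 0, "y": 0, "z": 2.2, "yaw": 0}
    - {"x": 0, "y": 0, "z": 2.35, "yaw": 0}
    - {"x": 0, "y": 0, "z": 2.35, "yaw": 0}
    - {"x": 0, "y": 0, "z": 2.35, "yaw": 0}

```text
clock: 13.82
eef_pos: [0.5629, 0.0067, 0.067]
tool_rot: [-0.0, 1.0, 0.0, 0.0]
ft_force: [-0.3, 0.6, -2.1]
grip_width: 0.0206
grasp_force: 59.4
```

Request:
move_arm:
  motion:
    - {"x": 0, "y": 0, "z": -0.8, "yaw": 0}
    - {"x": 0, "y": 0, "z": -2.3, "yaw": 0}
    - {"x": 0, "y": 0, "z": -4.2, "yaw": 0}
    - {"x": 0, "y": 0, "z": -5.6, "yaw": 0}
    - {"x": -0.2, "y": -1.5, "z": -6.2, "yaw": 0}
    - {"x": -0.6, "y": -4.5, "z": -6.2, "yaw": 0}
    - {"x": -1, "y": -7.8, "z": -6, "yaw": 0}
    - {"x": -1.3, "y": -10, "z": -5, "yaw": 0}
    - {"x": -1.35, "y": -10.6, "z": -4.2, "yaw": 0}
    - {"x": -1.35, "y": -10.6, "z": -4, "yaw": 0}
    - {"x": -1.35, "y": -10.6, "z": -4, "yaw": 0}
    - {"x": -1.35, "y": -10.6, "z": -4, "yaw": 0}
    - {"x": -1.35, "y": -10.6, "z": -4, "yaw": 0}

```text
clock: 15.45
eef_pos: [0.5766, -0.0986, 0.1072]
tool_rot: [-0.001, 1.0, -0.0, 0.0]
ft_force: [-0.2, 0.9, -2.8]
grip_width: 0.0206
grasp_force: 59.3
```

Request:
move_arm:
  motion:
    - {"x": 0, "y": 0, "z": 0.4, "yaw": 0}
    - {"x": 0, "y": 0, "z": 0.9, "yaw": 0}
    - {"x": 0, "y": 0, "z": 1.3, "yaw": 0}
    - {"x": 0, "y": 0, "z": 1.6, "yaw": 0}

```text
clock: 15.95
eef_pos: [0.576, -0.0993, 0.0903]
tool_rot: [-0.0, 1.0, 0.0, -0.0]
ft_force: [-0.7, -0.4, -2.7]
grip_width: 0.0211
grasp_force: 59.3
```

Request:
move_arm:
  motion:
    - {"x": 0, "y": 0, "z": 0.4, "yaw": 0}
    - {"x": 0, "y": 0, "z": 0.9, "yaw": 0}
    - {"x": 0, "y": 0, "z": 1.4, "yaw": 0}
    - {"x": 0, "y": 0, "z": 1.9, "yaw": 0}
    - {"x": 0, "y": 0, "z": 2.2, "yaw": 0}
    - {"x": 0, "y": 0, "z": 2.35, "yaw": 0}
    - {"x": 0, "y": 0, "z": 2.35, "yaw": 0}
    - {"x": 0, "y": 0, "z": 2.35, "yaw": 0}

```text
clock: 16.95
eef_pos: [0.5765, -0.0993, 0.0675]
tool_rot: [-0.0, 1.0, -0.0, 0.0]
ft_force: [0.2, -0.1, -3.3]
grip_width: 0.0208
grasp_force: 59.3
```

Request:
move_arm:
  motion:
    - {"x": 0, "y": 0, "z": -0.8, "yaw": 0}
    - {"x": 0, "y": 0, "z": -2.3, "yaw": 0}
    - {"x": 0, "y": 0, "z": -4.5, "yaw": 0}
    - {"x": 0, "y": 0, "z": -6.5, "yaw": 0}
    - {"x": 0.4, "y": -2, "z": -7.5, "yaw": 0}
    - {"x": 1.2, "y": -5.5, "z": -7.5, "yaw": 0}
    - {"x": 2.2, "y": -10, "z": -7.5, "yaw": 0}
    - {"x": 3.2, "y": -14.5, "z": -7.5, "yaw": 0}
    - {"x": 4.2, "y": -19, "z": -7.5, "yaw": 0}
    - {"x": 5.1, "y": -23, "z": -7.5, "yaw": 0}
    - {"x": 5.6, "y": -25.5, "z": -6.5, "yaw": 0}
    - {"x": 5.75, "y": -26.25, "z": -5, "yaw": 0}
    - {"x": 5.75, "y": -26.25, "z": -4.3, "yaw": 0}
    - {"x": 5.75, "y": -26.25, "z": -4.3, "yaw": 0}
    - {"x": 5.75, "y": -26.25, "z": -4.3, "yaw": 0}
    - {"x": 5.75, "y": -26.25, "z": -4.3, "yaw": 0}

```text
clock: 18.95
eef_pos: [0.5197, -0.3612, 0.1111]
tool_rot: [-0.001, 1.0, -0.0, 0.001]
ft_force: [0.1, -0.4, -2.8]
grip_width: 0.0205
grasp_force: 59.3
```

Request:
move_arm:
  motion:
    - {"x": 0, "y": 0, "z": 0.4, "yaw": 0}
    - {"x": 0, "y": 0, "z": 0.9, "yaw": 0}
    - {"x": 0, "y": 0, "z": 1.3, "yaw": 0}
    - {"x": 0, "y": 0, "z": 1.6, "yaw": 0}

```text
clock: 19.45
eef_pos: [0.5188, -0.3617, 0.0937]
tool_rot: [-0.0, 1.0, 0.0, -0.0]
ft_force: [-0.4, 0.2, -2.5]
grip_width: 0.0206
grasp_force: 59.3
```

Request:
move_arm:
  motion:
    - {"x": 0, "y": 0, "z": 0.4, "yaw": 0}
    - {"x": 0, "y": 0, "z": 0.9, "yaw": 0}
    - {"x": 0, "y": 0, "z": 1.4, "yaw": 0}
    - {"x": 0, "y": 0, "z": 1.9, "yaw": 0}
    - {"x": 0, "y": 0, "z": 2.3, "yaw": 0}
    - {"x": 0, "y": 0, "z": 2.6, "yaw": 0}
    - {"x": 0, "y": 0, "z": 2.7, "yaw": 0}
    - {"x": 0, "y": 0, "z": 2.7, "yaw": 0}

```text
clock: 20.45
eef_pos: [0.519, -0.3618, 0.0673]
tool_rot: [-0.0, 1.0, -0.0, 0.0]
ft_force: [0.2, -0.5, -3.0]
grip_width: 0.0208
grasp_force: 59.3
```

Request:
move_arm:
  motion:
    - {"x": 0, "y": 0, "z": 0.2, "yaw": 0}
    - {"x": 0, "y": 0, "z": 0.4, "yaw": 0}
    - {"x": 0, "y": 0, "z": 0.5, "yaw": 0}
    - {"x": 0, "y": 0, "z": 0.55, "yaw": 0}
    - {"x": 0, "y": 0, "z": 0.55, "yaw": 0}

```text
clock: 21.08
eef_pos: [0.5189, -0.3618, 0.0621]
tool_rot: [-0.0, 1.0, 0.0, 0.0]
ft_force: [-1.7, 0.7, 0.6]
grip_width: 0.0205
grasp_force: 59.6
```

Request:
move_arm:
  motion:
    - {"x": 0, "y": 0, "z": 0, "yaw": 0}
    - {"x": 0, "y": 0, "z": 0, "yaw": 0}
    - {"x": 0, "y": 0, "z": 0, "yaw": 0}
    - {"x": 0, "y": 0, "z": 0, "yaw": 0}
    - {"x": 0, "y": 0, "z": 0, "yaw": 0}
    - {"x": 0, "y": 0, "z": 0, "yaw": 0}
    - {"x": 0, "y": 0, "z": -1, "yaw": 0}
    - {"x": 0, "y": 0, "z": -3, "yaw": 0}
    - {"x": 0, "y": 0, "z": -6, "yaw": 0}
    - {"x": 0, "y": 0, "z": -9.5, "yaw": 0}
    - {"x": 0, "y": 0, "z": -13, "yaw": 0}
    - {"x": 0, "y": 0, "z": -15.5, "yaw": 0}
    - {"x": 0, "y": 0, "z": -16.5, "yaw": 0}
    - {"x": 0, "y": 0, "z": -16.5, "yaw": 0}
  gripper: 1

```text
clock: 22.82
eef_pos: [0.5192, -0.362, 0.2275]
tool_rot: [-0.0, 1.0, -0.0, 0.001]
ft_force: [-0.2, -0.2, -0.5]
grip_width: 0.0857
grasp_force: 0.0
```

```bash
python3 w.py w5 gauge:.075 stand:.045; python3 - <<'E'
from h import *
m=np.load("w3.npy",allow_pickle=True).item()
P=[ray("wrist",((480+Y*1.2)/4,(560+X*1.2)/4),.045,m)[:2] for X,Y in ((612,98),(650,283),(757,260),(722,60))]
print(np.round(P,4),np.mean(P,0)); print(np.degrees([np.arctan2(*(b-a)[::-1]) for a,b in ((P[0],P[1]),(P[3],P[2]),(P[0],P[3]),(P[1],P[2]))]))
for d in bot.cut_out("top","bin")[:1]:
    r,c=np.where(d["mask"]);q=cv2.boxPoints(cv2.minAreaRect(np.c_[c,r].astype(np.float32)));print([ray("top",(y,x),.06)[:2].round(3) for x,y in q])
# rim corners read from the top view (800x600)
print([ray("top",(y*.64,x*.64),.06)[:2].round(3) for x,y in ((178,303),(263,299),(267,396),(182,398))])
b=cv2.imread("pics/w5.png");cv2.imwrite("pics/c5.png",b[100:300,150:400])
E
```

```text
22.825 [ 0.51921072 -0.36196609  0.22745076] [-3.05180732e-04  9.99999712e-01 -3.88446041e-04  5.75525810e-04] [-0.609  0.514  0.397  1.452  0.    -0.609] [-0.2 -0.2 -0.5]
gauge 0.88 [172. 263.] 1107 158 199 244 279 [ 0.51  -0.36   0.075]
gauge 0.51 [244. 454.] 11168 146 294 391 511 [ 0.6015 -0.1192  0.075 ]
stand 0.59 [158. 257.] 4154 132 210 224 300 [ 0.4984 -0.3664  0.045 ]
[[0.517  0.0939]
 [0.589  0.1136]
 [0.5796 0.1548]
 [0.503  0.1333]] [0.54715423 0.12388249]
[ 15.32272128  15.72979463 109.52633751 102.8270119 ]
[array([0.604, 0.465]), array([0.609, 0.281]), array([0.413, 0.273]), array([0.407, 0.456])]
[array([0.6  , 0.459]), array([0.603, 0.286]), array([0.409, 0.282]), array([0.409, 0.453])]
```

View pics/c5.png

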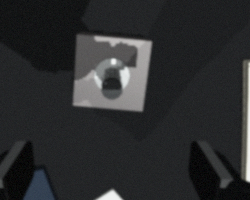

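The gauge stands in its stand, with its flange centred on the hole at about (112,75) in the crop. Now for the left block. I'm using a part-open gripper because the tray rim is close on that side.

Request:
move_arm:
  motion:
    - {"x": 0, "y": 1, "z": 0, "yaw": 0}
    - {"x": -0.2, "y": 4, "z": 0, "yaw": 0}
    - {"x": -0.5, "y": 8, "z": 0, "yaw": -1}
    - {"x": -0.8, "y": 12.5, "z": 0, "yaw": -2}
    - {"x": -1, "y": 17, "z": 0, "yaw": -4}
    - {"x": -1.2, "y": 21.5, "z": 0, "yaw": -6}
    - {"x": -1.4, "y": 26, "z": 0, "yaw": -8}
    - {"x": -1.7, "y": 30.5, "z": 0, "yaw": -10}
    - {"x": -2, "y": 35, "z": 0, "yaw": -12}
    - {"x": -2.3, "y": 39.5, "z": 0, "yaw": -14}
    - {"x": -2.5, "y": 43.5, "z": 1, "yaw": -15.5}
    - {"x": -2.6, "y": 46.5, "z": 3, "yaw": -15.5}
    - {"x": -2.65, "y": 48.2, "z": 6, "yaw": -15.5}
    - {"x": -2.65, "y": 48.6, "z": 9, "yaw": -15.5}
    - {"x": -2.65, "y": 48.6, "z": 11.5, "yaw": -15.5}
    - {"x": -2.65, "y": 48.6, "z": 13.2, "yaw": -15.5}
    - {"x": -2.65, "y": 48.6, "z": 13.7, "yaw": -15.5}
    - {"x": -2.65, "y": 48.6, "z": 13.7, "yaw": -15.5}
    - {"x": -2.65, "y": 48.6, "z": 13.7, "yaw": -15.5}
  gripper: 0.5

```text
clock: 25.4
eef_pos: [0.5458, 0.1245, 0.0908]
tool_rot: [-0.135, 0.991, 0.0, 0.001]
ft_force: [-0.5, -0.8, -0.2]
grip_width: 0.064
grasp_force: 0.0
```

```bash
python3 w.py w6 block_a:.045; python3 - <<'E'
from h import *
o=bot.get_obs();print(o["grip_width"])
m3=np.load("w3.npy",allow_pickle=True).item()
print("rim",[ray("wrist",(r*.64,c*.64),.018,m3)[:2].round(4) for c,r in ((597,170),(597,400))])
m=np.load("w6.npy",allow_pickle=True).item();b=cv2.imread("pics/w6.png");T=o["eef_pos"]
q=o["tool_rot"];from scipy.spatial.transform import Rotation as R;M=R.from_quat(q).as_matrix();print("y axis",M[:,1].round(3))
B=cv2.resize(b,(800,600),interpolation=cv2.INTER_CUBIC)
def dr(P,col): cv2.polylines(B,[np.int32(proj("wrist",P,m)*800/512)],True,col,1)
c=np.array([T[0],T[1],.045])
dr([c+M[:,0]*sx*.04+M[:,1]*sy*.022 for sx,sy in((1,1),(1,-1),(-1,-1),(-1,1))],(0,0,255))
g=o["grip_width"]/2
for s in(1,-1):
  f=np.array([T[0],T[1],.02]);dr([f+M[:,0]*a*.011+M[:,1]*s*d for a,d in((1,g),(1,g+.0145),(-1,g+.0145),(-1,g))],(0,255,0))
cv2.imwrite("pics/c6.png",B)
E
```

```text
25.4 [0.54580488 0.12445365 0.09075326] [-1.35151685e-01  9.90824543e-01  1.11104395e-04  8.57380605e-04] [ 0.224  0.453 -0.07   1.046  0.    -0.047] [-0.5 -0.8 -0.2]
block_a 0.97 [190. 114.] 8058 133 249 72 159 [0.5552 0.0145 0.045 ]
block_a 0.93 [177.  19.] 3431 122 227 0 40 [ 0.5651 -0.0592  0.045 ]
block_a 0.8 [206. 261.] 6215 154 262 230 291 [0.5384 0.1223 0.045 ]
0.0639753841898471
rim [array([0.4684, 0.1723]), array([0.6809, 0.2004])]
y axis [-0.268  0.963 -0.   ]
```

View pics/c6.png

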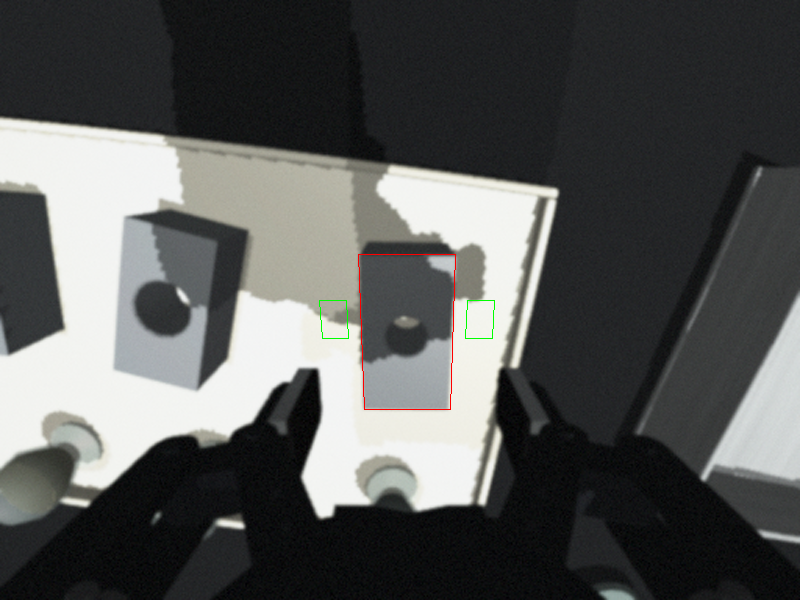

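The red outline matches the block and the green finger footprints clear both block and rim. I'm descending and gripping.

Request:
move_arm:
  motion:
    - {"x": 0, "y": 0, "z": 1, "yaw": 0}
    - {"x": 0, "y": 0, "z": 2.8, "yaw": 0}
    - {"x": 0, "y": 0, "z": 4.8, "yaw": 0}
    - {"x": 0, "y": 0, "z": 6.5, "yaw": 0}
    - {"x": 0, "y": 0, "z": 7.5, "yaw": 0}
    - {"x": 0, "y": 0, "z": 7.9, "yaw": 0}
    - {"x": 0, "y": 0, "z": 7.9, "yaw": 0}
    - {"x": 0, "y": 0, "z": 7.9, "yaw": 0}

```text
clock: 26.5
eef_pos: [0.5458, 0.1243, 0.0115]
tool_rot: [-0.135, 0.991, 0.0, 0.001]
ft_force: [0.5, -0.0, -0.7]
grip_width: 0.0639
grasp_force: 0.0
```

Request:
move_arm:
  motion:
    - {"x": 0, "y": 0, "z": 0, "yaw": 0}
    - {"x": 0, "y": 0, "z": 0, "yaw": 0}
    - {"x": 0, "y": 0, "z": 0, "yaw": 0}
    - {"x": 0, "y": 0, "z": 0, "yaw": 0}
    - {"x": 0, "y": 0, "z": 0, "yaw": 0}
    - {"x": 0, "y": 0, "z": 0, "yaw": 0}
  gripper: -1

```text
clock: 27.25
eef_pos: [0.546, 0.1243, 0.0117]
tool_rot: [-0.135, 0.991, -0.0, 0.001]
ft_force: [-0.7, -0.2, 6.2]
grip_width: 0.0434
grasp_force: 63.0
```

Request:
move_arm:
  motion:
    - {"x": 0, "y": 0, "z": -0.7, "yaw": 0}
    - {"x": 0, "y": 0, "z": -2.5, "yaw": 0}
    - {"x": 0, "y": 0, "z": -5.5, "yaw": 0}
    - {"x": 0, "y": 0, "z": -9, "yaw": 0}
    - {"x": 0, "y": 1, "z": -11.5, "yaw": 0}
    - {"x": -0.4, "y": 4, "z": -13, "yaw": 2}
    - {"x": -0.9, "y": 8, "z": -13.5, "yaw": 5}
    - {"x": -1.3, "y": 12.5, "z": -13.5, "yaw": 8}
    - {"x": -1.8, "y": 17, "z": -13.5, "yaw": 11}
    - {"x": -2.3, "y": 21, "z": -13, "yaw": 13.5}
    - {"x": -2.6, "y": 23.8, "z": -12, "yaw": 15}
    - {"x": -2.7, "y": 24.75, "z": -10, "yaw": 15}
    - {"x": -2.7, "y": 24.75, "z": -8.5, "yaw": 15}
    - {"x": -2.7, "y": 24.75, "z": -8, "yaw": 15}
    - {"x": -2.7, "y": 24.75, "z": -8, "yaw": 15}

```text
clock: 29.12
eef_pos: [0.5049, 0.3689, 0.0904]
tool_rot: [-0.004, 1.0, -0.0, -0.001]
ft_force: [0.6, -0.1, -1.7]
grip_width: 0.0432
grasp_force: 62.3
```

```bash
python3 w.py w7 bin:.06 ; python3 - <<'E'
from h import *
m=np.load("w7.npy",allow_pickle=True).item();o=bot.get_obs();print(o["grip_width"],o["grasp_force"])
for d in bot.cut_out("wrist","bin")[:1]:
    h=cv2.approxPolyDP(cv2.convexHull(np.argwhere(d["mask"])[:,::-1].astype(np.int32)),8,True)[:,0]
    for x,y in h: print((x,y),ray("wrist",(y,x),.06,m)[:2].round(3))
E
```

```text
29.125 [0.50489268 0.36891719 0.09040417] [-4.09455378e-03  9.99991406e-01 -4.03946990e-04 -5.09611464e-04] [ 0.631  0.575  0.135  1.132 -0.     0.623] [ 0.6 -0.1 -1.7]
bin 0.78 [151. 274.] 36573 84 334 129 404 [0.4538 0.3768 0.06  ]
0.04321505289339357 62.26992739364505
(np.int32(403), np.int32(85)) [0.412 0.455]
(np.int32(381), np.int32(268)) [0.54  0.459]
(np.int32(359), np.int32(331)) [0.6  0.45]
(np.int32(167), np.int32(334)) [0.604 0.292]
(np.int32(129), np.int32(89)) [0.416 0.288]
```

The near view puts the bin's centre at about (0.508, 0.372), which matches where the block is. I'm lowering and releasing.

Request:
move_arm:
  motion:
    - {"x": 0, "y": 0.2, "z": 1, "yaw": 0}
    - {"x": -0.2, "y": 0.3, "z": 2.8, "yaw": 0}
    - {"x": -0.2, "y": 0.3, "z": 4.6, "yaw": 0}
    - {"x": -0.2, "y": 0.3, "z": 6, "yaw": 0}
    - {"x": -0.2, "y": 0.3, "z": 6.9, "yaw": 0}
    - {"x": -0.2, "y": 0.3, "z": 7.2, "yaw": 0}
    - {"x": -0.2, "y": 0.3, "z": 7.3, "yaw": 0}
    - {"x": -0.2, "y": 0.3, "z": 7.3, "yaw": 0}

```text
clock: 30.28
eef_pos: [0.5073, 0.3732, 0.0184]
tool_rot: [-0.005, 1.0, 0.0, 0.0]
ft_force: [0.4, -0.4, -2.4]
grip_width: 0.0429
grasp_force: 62.3
```

Request:
move_arm:
  motion:
    - {"x": 0, "y": 0, "z": 0, "yaw": 0}
    - {"x": 0, "y": 0, "z": 0, "yaw": 0}
    - {"x": 0, "y": 0, "z": 0, "yaw": 0}
    - {"x": 0, "y": 0, "z": 0, "yaw": 0}
    - {"x": 0, "y": 0, "z": 0, "yaw": 0}
    - {"x": 0, "y": 0, "z": -1, "yaw": 0}
    - {"x": 0, "y": 0, "z": -3, "yaw": 0}
    - {"x": 0, "y": 0, "z": -6, "yaw": 0}
    - {"x": 0, "y": 0, "z": -10, "yaw": 0}
    - {"x": 0, "y": 0, "z": -14, "yaw": 0}
    - {"x": 0, "y": 0, "z": -17, "yaw": 0}
    - {"x": 0, "y": 0, "z": -18, "yaw": 0}
    - {"x": 0, "y": 0, "z": -18, "yaw": 0}
  gripper: 0.7

```text
clock: 31.9
eef_pos: [0.5071, 0.3731, 0.1982]
tool_rot: [-0.005, 1.0, 0.0, 0.0]
ft_force: [-0.3, -0.3, -0.3]
grip_width: 0.0726
grasp_force: 0.0
```

```bash
python3 w.py w8 block_a:.045; python3 - <<'E'
from h import *
bot.camera("top")
for n,z in (("block_a",.045),("gauge",.102),("vial0",.04)):
    for d in bot.cut_out("top",n):
        print(n,round(d["score"],2),np.round(d["centre"]),d["mask"].sum(),np.round(ray("top",d["centre"],z),3))
E
```

```text
31.9 [0.50706648 0.37305333 0.19823052] [-4.65943596e-03  9.99988990e-01  3.36816984e-04  4.43798186e-04] [0.634 0.516 0.324 1.378 0.    0.625] [-0.3 -0.3 -0.3]
block_a 0.73 [224.   7.] 885 184 248 0 20 [0.566 0.054 0.045]
block_a 0.68 [177. 260.] 2767 141 214 242 283 [0.5037 0.3727 0.045 ]
block_a 0.82 [199. 255.] 305 [0.573 0.015 0.045]
block_a 0.77 [192. 292.] 330 [ 0.589 -0.102  0.045]
block_a 0.62 [231. 143.] 238 [0.483 0.371 0.045]
gauge 0.55 [213. 375.] 155 [ 0.514 -0.348  0.102]
vial0 0.54 [214. 377.] 173 [ 0.513 -0.367  0.04 ]
vial0 0.5 [166. 248.] 143 [0.677 0.034 0.04 ]
```

The reject block is in the bin, two blocks are on the tray, and the gauge is in its stand. The last top detections found only one of the three vials, but nothing came near them.

```bash
python3 -c "
from h import *
print(bot.job_done())"
```

```text
the job is handed in; nothing more can be done
None
```

The job is handed in: the gauge rested on the left block's mouth without entering and went well down the middle and right bores, then went back in its stand, and the left block is in the reject bin (the last top view picked out only one of the three vials, so I did not confirm the other two still stand).

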